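# Find the binding inverter fan and pull it for repair

## Robot

A 6-joint arm with a two-finger parallel gripper is mounted at the origin on the work surface. World frame = base frame: x ahead of the robot, y to its left, z up, the work surface at z = 0. Lengths are in mm, angles in degrees, forces in N, time in s.
With the tool pointing down it reaches from about 300 to 850 mm from the base axis. Payload 4.2 kg.
Tool frame: the origin (TCP) lies between the finger pads; the fingertips stand 14 mm ahead of it and the grasp point (between the pads) lies 5 mm behind it (env.finger_overhang is the distance from the TCP to the fingertips, in mm); z points along the fingers, y is the line along which they close (so a half turn about z gives the same grasp; the last joint's range is limited). The gripper opens to 91 mm and grips with 3 to 60 N. Pads are 32 mm wide; open, the fingers measure 118 mm over their backs; the gripper's body (76 mm by 178 mm) begins 60 mm behind the grasp point.
Start: joints at [71.792, 18.312, 89.639, -0, 72.044, -1.146], TCP at [168.717, 549.706, 227.976] pointing down, gripper open.
Joint ranges: [-177.97, 177.97], [-48.28, 115.42], [12.27, 149.76], [-77.06, 257.06], [2.81, 150.46], [-146.56, 146.56]. Speed limits (degrees/s): [147.25, 147.25, 180, 180, 180, 180].

## Interface

Orientations are given as [roll, pitch, yaw] about the fixed x, y, z axes, in that order (R = Rz(yaw) Ry(pitch) Rx(roll)).
In Python, from workcell import status, cams, env, finder gives the robot as it stands.
- The arm moves only by the tool apply_moves, never from a script. Its argument "increments" is a list of rows, each a list of 7 numbers: the opening, from -1 (shut) to 1 (fully open), then the shift along the world's x, y, z in m, then the turn, a rotation vector about the world's x, y, z in degrees. In form: [[gripper, x, y, z, ax, ay, az], ...]. A call has 1 to 5 rows; each row shifts and turns the commanded pose from where the row before left it; what a row does not reach is not made up. A row lasts 1/12 s, in which the tool goes at most 41.7 mm and 7.16 degrees, less where a joint would pass 70% of its speed; a pose out of reach is approached as far as the arm can. A call with a gripper value outside its range is refused whole. The fingers move at their own pace and stop on an object; "newtons" is the grip in N (left out, the last holds). Time passes only in rows, so rows that do not move let the fingers close. It gives the time, the measured TCP pose, the force, the opening and the grip force at its end, in the units of the state.
- status.state(): the state, without advancing time (a new reading comes with each control period).
- cams.grab_frame(name): name is "scene" or "top" or "wrist"; returns a dict with "color" (480x640x3 uint8, red, green, blue), "intrinsics" (3x3 intrinsics, pixels), "k1" (the pictures are not rectified: a ray, as slopes to the right and down, at radius r is drawn at 1 + k1 r^2 times it, then the intrinsics apply), "R" (3x3) and "t" (3): a world point X has camera coordinates R X + t. Camera axes: x right, y down, z forward; pixel columns grow to the right and rows downward; lengths in mm; the calibration is good to about 2 mm. A picture is of the moment at which its call begins. There is no depth.
- env.job_done(): hands the job in; it is judged then, once.
Trained networks look in the newest picture that a camera, given by its name, has taken for a name from the list of things; names that differ only in an ending like _2 or _b are one class to them, and where a whole thing is asked for, a point or a joint stands for the part that bears it (a point fixed in the world has none). Each returns a list of dicts, best first, with "score" (0 to 1); they miss things now and then, are a little off and sometimes report something else, mostly with a low value. They report only what shows in the picture. A call takes as long as a camera call. They do not tell look-alikes from the thing itself.
- finder.boxes_of(query, camera): "rect" ([left, top, width, height] in pixels, round what is visible of it).
- finder.trace(query, camera): "pixels" (480x640 bool, what is visible of it) and "rect" ([left, top, width, height] in pixels, round what is visible of it).
The state is a dict: "time_s": time; "qpos": joint angles; "qvel": joint speeds; "effort": joint torques, N m; "ee_pos": TCP position; "ee_rot": TCP orientation; "force": force on the tool from outside, world axes, zero at the start; "torque": the same for the moment, N m; "gripper_width": finger opening in mm; "gripper_force": force on a finger pad.
Only numpy, scipy, OpenCV 4.12 (cv2) and the standard library are available. Lean on these libraries where they do the work, as an engineer would, in place of code of your own. Each camera call takes 0.05 s, during which the arm holds its last target. There are 200 camera calls.

## Task

Give each of the three fans in the chassis a brisk spin with a fingertip while it is still plugged in, and watch whether it coasts freely or binds. Then pull the one that binds straight out by its orange bail and set it down gently, upright and flat, in the red repair tray, and let go. Leave the two free-running fans plugged in, and do not disturb the dish, the bottle or the multimeter.

Things in the scene. Friction and masses are not known exactly. Their poses are not given: they have to be found in the camera images.
- chassis: fixed aluminium fan chassis, 130 (x) by 333 mm (y), origin at the centre of its underside on the bench, x away from the robot at yaw 0. Three pockets along y, centres at y = -109, 0, +109 mm, floor 8 mm up, walls 28 mm high (10 mm thick at x = +-60). Two sprung detents hold each fan: a straight pull up of 5 to 20 N frees it within the first 15 mm; it is clear of the walls after 30 mm.
- board (a point): centre of the top of the green circuit board fixed to the chassis's far side (chassis x from 65 to 155 mm), 14 mm above the bench; its parts reach 48 mm above the bench.
- fan_a: one of three alike plug-in fans, order in the pockets varies; which one binds cannot be seen. Black frame 100 x 100 x 30 mm high, about 0.3 kg; origin at the centre of its underside, z up, yaw as the chassis. Duct of about 45 mm radius inside. Ribs on its x sides stick out 4 mm.
- fan_a_rotor (a joint): angle of that fan's rotor about the vertical, rad, counter-clockwise positive from above, no stops, counts on over turns; 0: the yellow blade points to the fan's +x. Starts from -0.6 to 0.6. A free rotor coasts on for a second or more after a brisk flick; the binding one stops at once (about 1 N at the blades turns it).
- fan_a_tip (a point): top of the outer end of that fan's one yellow blade, 43 mm from the axis. Five blades, 72 degrees apart, the others grey: radius 14 to 43 mm, each about 9 mm wide seen from above, from 10 to 26 mm above the fan's underside, open between them. Hub radius 14 mm, 26 mm high.
- fan_a_bail (a point): middle of that fan's orange bail, 62 mm above its underside on the rotor's axis: bar 10 mm wide (fan's x), 10 mm high, 100 mm long along the fan's y, on two legs at y = +-46 mm; open below.
- fan_b: one of three alike plug-in fans, order in the pockets varies; which one binds cannot be seen. Black frame 100 x 100 x 30 mm high, about 0.3 kg; origin at the centre of its underside, z up, yaw as the chassis. Duct of about 45 mm radius inside. Ribs on its x sides stick out 4 mm.
- fan_b_rotor (a joint): angle of that fan's rotor about the vertical, rad, counter-clockwise positive from above, no stops, counts on over turns; 0: the yellow blade points to the fan's +x. Starts from -0.6 to 0.6. A free rotor coasts on for a second or more after a brisk flick; the binding one stops at once (about 1 N at the blades turns it).
- fan_b_tip (a point): top of the outer end of that fan's one yellow blade, 43 mm from the axis. Five blades, 72 degrees apart, the others grey: radius 14 to 43 mm, each about 9 mm wide seen from above, from 10 to 26 mm above the fan's underside, open between them. Hub radius 14 mm, 26 mm high.
- fan_b_bail (a point): middle of that fan's orange bail, 62 mm above its underside on the rotor's axis: bar 10 mm wide (fan's x), 10 mm high, 100 mm long along the fan's y, on two legs at y = +-46 mm; open below.
- fan_c: one of three alike plug-in fans, order in the pockets varies; which one binds cannot be seen. Black frame 100 x 100 x 30 mm high, about 0.3 kg; origin at the centre of its underside, z up, yaw as the chassis. Duct of about 45 mm radius inside. Ribs on its x sides stick out 4 mm.
- fan_c_rotor (a joint): angle of that fan's rotor about the vertical, rad, counter-clockwise positive from above, no stops, counts on over turns; 0: the yellow blade points to the fan's +x. Starts from -0.6 to 0.6. A free rotor coasts on for a second or more after a brisk flick; the binding one stops at once (about 1 N at the blades turns it).
- fan_c_tip (a point): top of the outer end of that fan's one yellow blade, 43 mm from the axis. Five blades, 72 degrees apart, the others grey: radius 14 to 43 mm, each about 9 mm wide seen from above, from 10 to 26 mm above the fan's underside, open between them. Hub radius 14 mm, 26 mm high.
- fan_c_bail (a point): middle of that fan's orange bail, 62 mm above its underside on the rotor's axis: bar 10 mm wide (fan's x), 10 mm high, 100 mm long along the fan's y, on two legs at y = +-46 mm; open below.
- tray: fixed red repair tray, open top, 156 x 156 mm outside, 30 mm high, walls and floor about 4 mm; origin at the centre of its underside. Left or right of the chassis. Its inside takes a fan at any yaw.
- dish: loose steel dish, bystander, 100 mm across, 35 mm high, origin at the centre of its underside; on the side of the chassis opposite to the tray.
- bottle: loose white bottle with blue cap, bystander, 48 mm across, 130 mm high, standing between robot and chassis; origin at the centre of its underside.
- meter: loose yellow multimeter lying flat between robot and chassis, bystander, 70 x 130 x 30 mm; origin at the centre of its underside.
Things that resemble listed ones, but are neither listed nor needed, are in the scene too. Leave any green look-alike of the fan_c alone.

How it is judged (in metres and radians):
On the way, in this order (a step that is already met when the one before it is completed fails the run):
1. all three fans have been spun in their pockets: the two free rotors well round, the binding one turned by at least 13 degrees ((value of joint fan_a_rotor above 1.5 rad or value of joint fan_a_rotor below -1.5 rad) and (value of joint fan_c_rotor above 1.5 rad or value of joint fan_c_rotor below -1.5 rad) and distance of fan_b_tip from where it was at the start of the episode above 0.01 m and distance of each of fan_a, fan_c from where it was at the start of the episode below 0.012 m and distance of fan_b from where it was at the start of the episode below 0.005 m), for 0.05 s.
2. the binding fan is pulled clear of its pocket (z of fan_b in the frame of chassis above 0.045 m), for 0.1 s.
At the end, for the whole second after the job is handed in: fan_b, the binding one, flat (0.1 rad), still and released on the tray's floor (within 30 mm of its centre, below 9 mm); fan_a and fan_c within 12 mm of where they were plugged in; dish, bottle and meter moved under 30 mm, tilted under 0.3 rad (x of fan_b in the frame of tray between -0.03 and 0.03 m and y of fan_b in the frame of tray between -0.03 and 0.03 m and z of fan_b in the frame of tray below 0.009 m and angle between fan_b's own z axis and vertical below 0.1 rad and linear speed of fan_b below 0.02 m/s and distance of each of fan_a, fan_c from where it was at the start of the episode below 0.012 m and distance of each of dish, bottle, meter from where it was at the start of the episode below 0.03 m and angle between each of dish, bottle, meter's own z axis and vertical below 0.3 rad); the robot touches nothing.
It fails at once if a free-running fan is pulled out (moved 20 mm or more) (distance of any of fan_a, fan_c from where it was at the start of the episode above 0.02 m).
It fails at once if the binding fan is dropped (faster than 0.6 m/s while the fingers do not touch it) (linear speed of fan_b above 0.6 m/s and contact force between the fingers and fan_b below 0.1 N).
It fails at once if dish, bottle or multimeter pushed 30 mm or more or tipped over (distance of any of dish, bottle, meter from where it was at the start of the episode above 0.03 m or angle between any of dish, bottle, meter's own z axis and vertical above 0.5 rad).
It also fails if it takes over 58 s, if anything falls off the work surface, if the arm or the gripper's body presses on something with over 40 N, if the wrist force passes 120 N, or if a joint passes its speed limit or range.

## Working session

There is one attempt and no reset: what is moved stays moved. The work goes in short steps, Python scripts to look and compute and a tool call to move; the robot and the scene stay as the last step left them, time stands still between calls to the robot, and variables do not carry over. Pictures are saved under pics/ and viewed, at most 11 in all, crops included, and the job is handed in when it is done.

Besides the shell and the picture viewer there is one more tool, called after ">>>" as name(argument=value, ...) on one line, values as JSON. apply_moves: Moves the arm, as the interface text tells. Its arguments: {"type":"object","properties":{"increments":{"type":"array","items":{"type":"array","items":{"type":"number"}}},"newtons":{"type":"number"}},"required":["increments"]}

```bash
mkdir -p pics; cat > h.py <<'E'
import numpy as np, cv2
from workcell import status, cams, env, finder
def grab(n):
    return cams.grab_frame(n)
def save(f,p): cv2.imwrite(p,cv2.cvtColor(f["color"],cv2.COLOR_RGB2BGR))
def unproj(f,uv,z):
    K=np.array(f["intrinsics"]);R=np.array(f["R"]);t=np.array(f["t"]).ravel()
    d=np.linalg.inv(K)@np.array([uv[0],uv[1],1.]);d=d[:2];s=d.copy()
    for _ in range(20): s=d/(1+f["k1"]*(s@s))
    C=-R.T@t;r=R.T@np.array([s[0],s[1],1.]);k=(z-C[2])/r[2]
    return C+k*r
def proj(f,X):
    K=np.array(f["intrinsics"]);R=np.array(f["R"]);t=np.array(f["t"]).ravel()
    c=R@np.array(X,float)+t;s=c[:2]/c[2];s=s*(1+f["k1"]*(s@s))
    return (K@np.array([s[0],s[1],1]))[:2]
E
python3 - <<'E'
from h import *
for n in("top","scene"):
    f=grab(n);save(f,f"pics/{n}0.png")
    print(n,-np.array(f["R"]).T@np.array(f["t"]).ravel(),f["k1"])
    for q in ["chassis","fan_a","fan_a_bail","fan_a_tip","tray","dish","bottle","meter"]:
        print(q,[(round(b["score"],2),np.round(b["rect"]).tolist()) for b in finder.boxes_of(q,n)][:6])
E
```

```text
top [ 274.94535905    8.95362062 1253.41953053] 0.0034866095787360733
chassis [(0.68, [253.0, 124.0, 159.0, 123.0]), (0.3, [316.0, 185.0, 36.0, 31.0])]
fan_a [(0.93, [357.0, 164.0, 52.0, 52.0]), (0.79, [452.0, 110.0, 58.0, 62.0]), (0.67, [160.0, 329.0, 66.0, 60.0]), (0.63, [143.0, 130.0, 57.0, 55.0]), (0.61, [307.0, 175.0, 53.0, 53.0]), (0.55, [263.0, 185.0, 52.0, 51.0])]
fan_a_bail [(0.7, [308.0, 176.0, 54.0, 50.0])]
fan_a_tip [(0.87, [319.0, 184.0, 24.0, 34.0])]
tray [(0.63, [395.0, 265.0, 25.0, 23.0]), (0.62, [135.0, 217.0, 77.0, 75.0]), (0.62, [262.0, 185.0, 52.0, 53.0]), (0.43, [308.0, 174.0, 52.0, 52.0])]
dish [(0.76, [475.0, 209.0, 46.0, 42.0])]
bottle [(0.89, [395.0, 263.0, 25.0, 28.0])]
meter [(0.73, [256.0, 261.0, 57.0, 38.0]), (0.42, [318.0, 186.0, 33.0, 32.0])]
scene [996.85327908 978.47221299 916.55213274] -0.0443327898387794
chassis [(0.8, [205.0, 237.0, 147.0, 92.0])]
fan_a [(0.89, [174.0, 200.0, 46.0, 32.0]), (0.85, [293.0, 359.0, 63.0, 61.0]), (0.81, [237.0, 220.0, 52.0, 40.0]), (0.77, [291.0, 262.0, 51.0, 39.0]), (0.66, [447.0, 264.0, 55.0, 48.0]), (0.62, [263.0, 241.0, 52.0, 36.0])]
fan_a_bail [(0.81, [264.0, 242.0, 49.0, 37.0])]
fan_a_tip [(0.55, [273.0, 251.0, 26.0, 18.0])]
tray [(0.74, [364.0, 302.0, 96.0, 80.0])]
dish [(0.75, [207.0, 238.0, 145.0, 90.0]), (0.74, [245.0, 182.0, 30.0, 19.0])]
bottle [(0.83, [310.0, 186.0, 17.0, 40.0]), (0.58, [302.0, 276.0, 25.0, 15.0]), (0.27, [206.0, 242.0, 145.0, 90.0])]
meter [(0.76, [346.0, 248.0, 48.0, 40.0]), (0.16, [288.0, 256.0, 57.0, 46.0])]
```

View pics/top0.png

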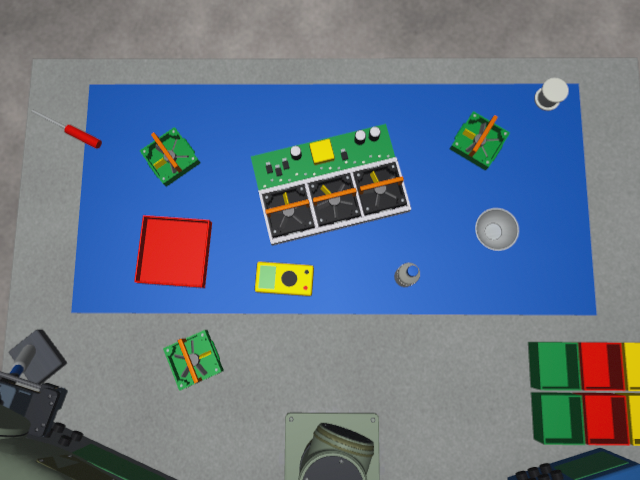

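```bash
python3 -c "
import cv2
i=cv2.imread('pics/top0.png')[100:300,240:440];cv2.imwrite('pics/c0.png',cv2.resize(i,(600,600),interpolation=2))
from h import *
f=grab('top');hsv=cv2.cvtColor(f['color'],cv2.COLOR_RGB2HSV)
def comps(lo,hi,z,name):
    m=cv2.inRange(hsv,lo,hi)
    n,l,s,c=cv2.connectedComponentsWithStats(m)
    for i in range(1,n):
        if s[i,4]>12:
            p=np.argwhere(l==i)[:,::-1].astype(np.float32); r=cv2.minAreaRect(p)
            print(name,s[i].tolist(),np.round(c[i],1),np.round(unproj(f,c[i],z)[:2],1),[np.round(v,1) for v in r])
comps((5,150,120),(18,255,255),75,'orange')
comps((22,120,120),(35,255,255),30,'yellow')
comps((0,150,80),(4,255,255),30,'red')
comps((40,60,40),(85,255,255),14,'green')
print(np.round(np.array(f['R']),3),f['intrinsics'])
"
```

```text
orange [473, 116, 24, 36, 173] [484.4 133.4] [ 721.3 -344.4] [array([484.6, 133.1]), array([ 4.3, 41. ]), np.float64(32.0)]
orange [152, 133, 26, 35, 173] [164.4 150.4] [680.  380.5] [array([164., 150.]), array([40.5,  4.3]), np.float64(54.5)]
orange [360, 177, 43, 14, 205] [380.7 183.1] [ 604.7 -108.8] [array([381., 183.]), array([ 4.9, 43.7]), np.float64(76.0)]
orange [313, 188, 43, 14, 207] [333.8 194.6] [578.1  -4. ] [array([333.9, 194.5]), array([ 4.9, 43.7]), np.float64(76.0)]
orange [266, 199, 43, 15, 209] [286.9 206. ] [551.5 100.4] [array([286.9, 206. ]), array([ 4.8, 43.9]), np.float64(76.5)]
orange [178, 339, 20, 44, 205] [187.6 360.5] [214.1 306.3] [array([187.5, 360.5]), array([46.2,  4.4]), np.float64(68.6)]
orange [621, 343, 5, 47, 59] [622.8 366.9] [ 207.3 -611.5] [array([622.7, 366. ]), array([46.2,  1.2]), np.float64(85.2)]
orange [622, 395, 8, 49, 67] [627.  417.7] [ 104.7 -611.4] [array([627.3, 418.7]), array([48.5,  3.7]), np.float64(81.7)]
yellow [463, 129, 12, 10, 67] [468.6 133.6] [ 737.8 -321. ] [array([468.7, 133.7]), array([11.5,  5.7]), np.float64(31.0)]
y
[... 2286 characters left out ...]
loat64(68.8)]
green [528, 342, 54, 49, 2421] [554.6 365.8] [ 205.  -494.2] [array([554.5, 366. ]), array([53., 48.]), np.float64(-0.0)]
green [531, 392, 55, 53, 2589] [557.9 418.4] [  93. -494.] [array([558., 418.]), array([54.9, 51.1]), np.float64(86.7)]
green [72, 444, 94, 36, 1337] [114.5 463.9] [ -9.7 470.5] [array([118.1, 466.2]), array([95.6, 18.9]), np.float64(25.2)]
green [554, 452, 74, 28, 1040] [590.1 465.1] [  -3.  -556.3] [array([590.6, 464.8]), array([19.3, 71. ]), np.float64(72.0)]
[[ 0.006 -1.    -0.012]
 [-0.986 -0.004 -0.164]
 [ 0.164  0.013 -0.986]] [[543.48539833   0.         320.60039386]
 [  0.         543.48539833 242.0524106 ]
 [  0.           0.           1.        ]]
```

The top view shows the chassis with three black fans (bails at about px (381,183), (334,195) and (287,206)). The tray is at (172,252), the dish at (497,229), the bottle at (407,274) and the meter at (285,278). There are three green look-alike fans outside the chassis, at (170,157), (480,140) and (193,360). The ones meant are the black ones in the chassis.

```bash
python3 -c "
from h import *
s=status.state();print({k:np.round(s[k],2) for k in('time_s','ee_pos','ee_rot','gripper_width','force')})
f=grab('top')
for n,uv,z in [('tray c rim',(173.5,251.5),30),('bottlecap',(411,270),130),('bottle base',(405,280),5),('dish',(497,229),35),('meterTL',(258,262),30),('meterBR',(313,296),30),('trayTL',(144,216),30),('trayTR',(211,221),30),('trayBL',(136,283),30),('trayBR',(206,288),30)]: print(n,np.round(unproj(f,uv,z)[:2]))
"
```

```text
{'time_s': np.float64(0.95), 'ee_pos': array([168.7 , 549.71, 227.98]), 'ee_rot': array([179.99,  -0.  , 162.94]), 'gripper_width': np.float64(91.36), 'force': array([ 0.14, -0.04, -0.55])}
tray c rim [455. 361.]
bottlecap [ 403. -164.]
bottle base [ 395. -169.]
dish [ 509. -375.]
meterTL [432. 167.]
meterBR [355.  42.]
trayTL [537. 434.]
trayTR [526. 278.]
trayBL [383. 443.]
trayBR [372. 283.]
```

View pics/c0.png

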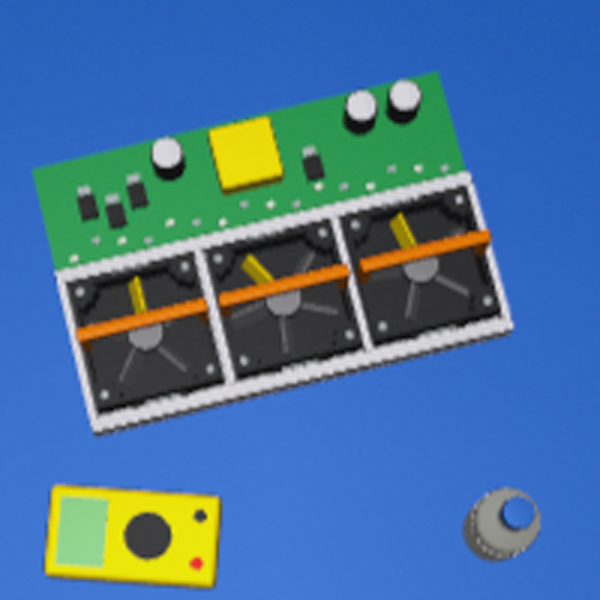

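>>> apply_moves(increments=[[1, 0.023, -0.032, 0.004, 0, 0, -4], [1, 0.023, -0.032, 0.004, 0, 0, -4], [1, 0.023, -0.032, 0.004, 0, 0, -4], [1, 0.023, -0.032, 0.004, 0, 0, -4], [1, 0.023, -0.032, 0.004, 0, 0, -4]])

```text
time_s: 1.42
ee_pos: [284.3, 388.2, 248.2]
ee_rot: [180.0, 0.0, 142.8]
force: [0.3, 0.4, -0.0]
gripper_width: 91.3
gripper_force: 0.0
```

>>> apply_moves(increments=[[1, 0.023, -0.032, 0.004, 0, 0, -4], [1, 0.023, -0.032, 0.004, 0, 0, -4], [1, 0.023, -0.032, 0.004, 0, 0, -4], [1, 0.023, -0.032, 0.004, 0, 0, -4], [1, 0.023, -0.032, 0.004, 0, 0, -4]])

```text
time_s: 1.83
ee_pos: [399.4, 228.0, 268.5]
ee_rot: [179.9, 0.0, 122.7]
force: [0.2, 0.1, 0.1]
gripper_width: 91.7
gripper_force: 0.0
```

>>> apply_moves(increments=[[1, 0.023, -0.032, 0.004, 0, 0, -4], [1, 0.023, -0.032, 0.004, 0, 0, -4], [1, 0.023, -0.032, 0.004, 0, 0, -4], [1, 0.023, -0.032, 0.004, 0, 0, -4], [1, 0.023, -0.032, 0.004, 0, 0, -2.7]])

```text
time_s: 2.25
ee_pos: [514.5, 67.8, 288.4]
ee_rot: [180.0, -0.0, 104.0]
force: [0.8, 0.6, 0.4]
gripper_width: 91.0
gripper_force: 0.0
```

>>> apply_moves(increments=[[1, 0.023, -0.032, 0.004, 0, 0, 0], [1, 0.023, -0.032, 0.004, 0, 0, 0], [1, 0, 0, 0, 0, 0, 0]])

```text
time_s: 2.5
ee_pos: [563.5, 0.2, 296.0]
ee_rot: [179.8, 0.2, 103.9]
force: [0.1, -0.0, 0.8]
gripper_width: 91.2
gripper_force: 0.0
```

```bash
python3 -c "
from h import *
f=grab('wrist');save(f,'pics/w1.png')
s=status.state();print({k:np.round(s[k],2) for k in('time_s','ee_pos','ee_rot','qpos')})
print(-np.array(f['R']).T@np.array(f['t']).ravel())
"
```

```text
{'time_s': np.float64(2.55), 'ee_pos': array([561.38,   2.95, 295.6 ]), 'ee_rot': array([1.7998e+02, 3.0000e-02, 1.0397e+02]), 'qpos': array([-8.600e-01,  1.510e+01,  8.450e+01, -3.000e-02,  8.037e+01,
       -1.482e+01])}
[543.940623    77.09999365 452.88804893]
```

View pics/w1.png

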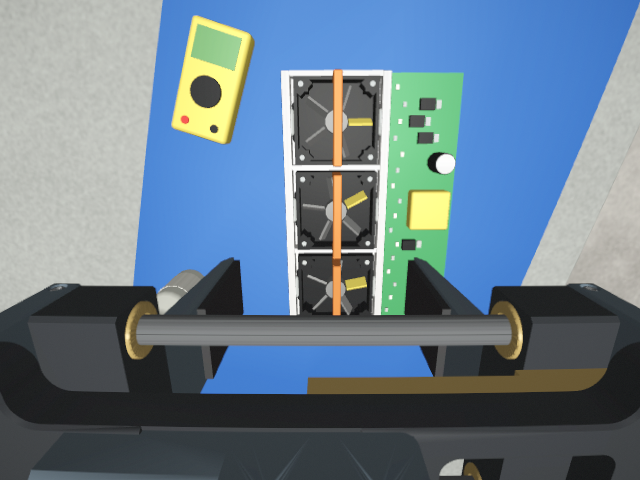

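The wrist view shows the black fans in the chassis: left at px (337,121), middle at (337,211) and right at (337,289). The orange bails line up with the picture, and each yellow blade points to the right, towards the board.

```bash
cat >> h.py <<'E'
def comps(f,lo,hi,z,a=30):
    hsv=cv2.cvtColor(f['color'],cv2.COLOR_RGB2HSV);m=cv2.inRange(hsv,lo,hi)
    n,l,s,c=cv2.connectedComponentsWithStats(m);out=[]
    for i in range(1,n):
        if s[i,4]>a:
            p=np.argwhere(l==i)[:,::-1].astype(float)
            out.append((c[i],unproj(f,c[i],z),np.array([unproj(f,q,z) for q in p])[:,:2] if s[i,4]<4000 else None))
    return out
E
python3 -c "
from h import *
f=grab('wrist')
for lo,hi,z,n in [((5,150,120),(18,255,255),75,'or'),((22,120,100),(35,255,255),34,'ye')]:
  for c,X,P in comps(f,lo,hi,z):
    if P is None: continue
    r=cv2.minAreaRect(P.astype(np.float32));b=cv2.boxPoints(r)
    m=P.mean(0);w,v=np.linalg.eigh(np.cov((P-m).T));a=np.degrees(np.arctan2(v[1,1],v[0,1]))
    print(n,np.round(c),'mid',np.round(X[:2],1),'rect',np.round(r[0],1),np.round(r[1],1),'ang',round(a%180,1),b.round(0).tolist())
"
```

```text
or [335. 119.] mid [549.3 104.4] rect [550.   99.7] [ 7.6 96.8] ang 104.6 [[532.0, 145.0], [561.0, 53.0], [568.0, 55.0], [539.0, 147.0]]
or [343. 151.] mid [565.6  74.2] rect [565.7  74. ] [ 0.  34.2] ang 104.9 [[561.0, 91.0], [570.0, 58.0], [570.0, 58.0], [561.0, 91.0]]
or [338. 257.] mid [591.8 -46.7] rect [589.4 -36.7] [ 10.2 172.3] ang 104.1 [[563.0, 45.0], [606.0, -121.0], [616.0, -119.0], [573.0, 48.0]]
ye [211.  89.] mid [400.8 105.4] rect [403.1 108.8] [126.5  71.9] ang 77.4 [[363.0, 48.0], [435.0, 43.0], [443.0, 170.0], [371.0, 174.0]]
ye [362. 125.] mid [581.8 108.3] rect [582.4 108.4] [28.8  6.9] ang 13.2 [[568.0, 108.0], [569.0, 102.0], [597.0, 109.0], [596.0, 115.0]]
ye [423. 211.] mid [687.4  26.3] rect [695.   26.3] [53. 51.] ang 109.1 [[663.0, 45.0], [675.0, -5.0], [727.0, 8.0], [714.0, 57.0]]
ye [357. 202.] mid [601.5  16.7] rect [601.5  16.7] [27.7 12. ] ang 43.3 [[587.0, 12.0], [595.0, 3.0], [616.0, 22.0], [607.0, 30.0]]
ye [357. 286.] mid [632.6 -94.2] rect [632.7 -94.2] [28.3 16.3] ang 26.1 [[616.0, -93.0], [624.0, -108.0], [649.0, -95.0], [642.0, -81.0]]
```

>>> apply_moves(increments=[[1, -0.0014, -0.0045, -0.037, -4.84, -1.22, 0], [1, -0.0014, -0.0045, -0.037, -4.84, -1.22, 0], [1, -0.0014, -0.0045, -0.037, -4.84, -1.22, 0], [1, -0.0014, -0.0045, -0.037, -4.84, -1.22, 0], [1, -0.0014, -0.0045, -0.037, -4.84, -1.22, 0]])

```text
time_s: 3.02
ee_pos: [551.9, -15.4, 110.7]
ee_rot: [179.8, 25.1, 104.3]
force: [0.3, -0.2, 0.0]
gripper_width: 91.2
gripper_force: 0.0
```

>>> apply_moves(increments=[[1, 0, 0, 0, 0, 0, 0], [1, 0, 0, 0, 0, 0, 0]])

```text
time_s: 3.18
ee_pos: [550.9, -15.2, 109.8]
ee_rot: [-179.6, 24.9, 104.6]
force: [0.8, 0.5, 1.0]
gripper_width: 91.3
gripper_force: 0.0
```

```bash
python3 -c "
from h import *
f=grab('top');save(f,'pics/t2.png');cv2.imwrite('pics/t2c.png',cv2.resize(cv2.imread('pics/t2.png')[130:280,230:430],(800,600),interpolation=2))
s=status.state();print({k:np.round(s[k],2) for k in('time_s','ee_pos','ee_rot','force')})
"
```

```text
{'time_s': np.float64(3.23), 'ee_pos': array([553.28, -15.59, 112.25]), 'ee_rot': array([179.99,  24.88, 104.35]), 'force': array([ 0.04, -0.55,  0.01])}
```

View pics/t2c.png

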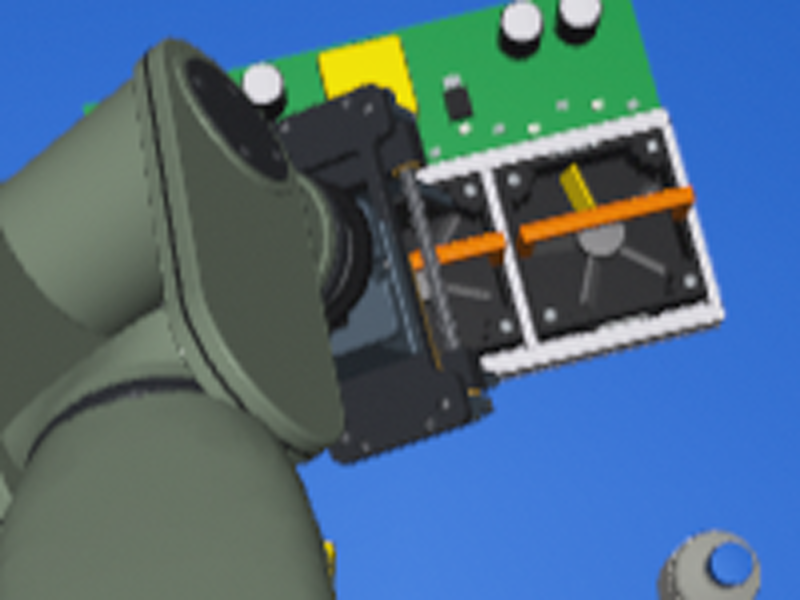

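The top view shows the tilted gripper over the middle fan. The right fan is uncovered, with its yellow blade at crop (577,187). Next I descend and flick the middle one.

>>> apply_moves(increments=[[1, 0, 0, -0.03, 0, 0, 0], [1, 0, 0, -0.02, 0, 0, 0], [1, 0, 0, -0.0125, 0, 0, 0], [1, 0, 0, 0, 0, 0, 0]])

```text
time_s: 3.57
ee_pos: [553.4, -17.2, 48.9]
ee_rot: [180.0, 24.9, 104.2]
force: [-0.0, 0.5, -0.7]
gripper_width: 91.0
gripper_force: 0.0
```

```bash
python3 -c "
from h import *
f=grab('wrist');save(f,'pics/w3.png')
s=status.state();print({k:np.round(s[k],2) for k in('time_s','ee_pos','ee_rot','force')})
"
```

```text
{'time_s': np.float64(3.62), 'ee_pos': array([553.89, -17.17,  49.9 ]), 'ee_rot': array([179.9 ,  24.95, 104.14]), 'force': array([-0.08,  1.1 ,  0.22])}
```

View pics/w3.png

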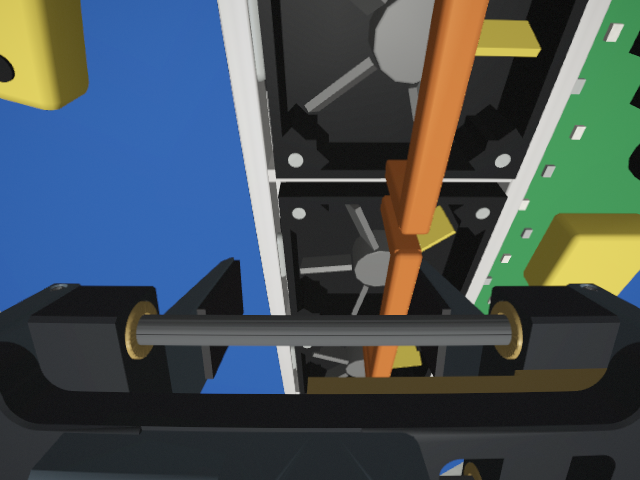

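The wrist view shows the right-hand fingertip beside the middle rotor, with its yellow blade at px (437,230) just ahead. No contact force. Now the flick.

>>> apply_moves(increments=[[1, -0.0054, 0.0213, 0, 0, 0, 0], [1, -0.0054, 0.0213, 0.025, 0, 0, 0], [1, 0, 0, 0.038, 0, 0, 0]])

```text
time_s: 3.87
ee_pos: [540.8, 28.0, 111.5]
ee_rot: [-179.8, 24.8, 104.4]
force: [1.7, 0.2, 0.3]
gripper_width: 91.4
gripper_force: 0.0
```

```bash
cat > watch.py <<'E'
from h import *
import sys
ims=[]
for i in range(4):
    f=grab('wrist');ims.append(f['color'])
    s=status.state();print(np.round(s['time_s'],2),np.round(s['ee_pos']),np.round(s['force'],1),[np.round(X[:2]).tolist() for c,X,P in comps(f,(22,120,100),(35,255,255),34) if P is not None])
v=[cv2.cvtColor(i,cv2.COLOR_RGB2BGR)[0:400,230:530] for i in ims]
cv2.imwrite(sys.argv[1],cv2.resize(np.hstack(v[::3]+[]),(800,533)))
E
python3 watch.py pics/f1.png
```

```text
3.92 [546.  28. 121.] [ 2.4 -0.7  5.7] [[581.0, 111.0], [568.0, 25.0], [693.0, 34.0]]
3.97 [547.  27. 119.] [1.9 0.  0.9] [[580.0, 111.0], [566.0, 24.0], [693.0, 34.0], [629.0, -82.0]]
4.02 [545.  27. 117.] [-0.1  0.2 -0.3] [[580.0, 111.0], [562.0, 22.0], [693.0, 33.0], [628.0, -81.0]]
4.07 [544.  26. 115.] [-0.   0.4 -0. ] [[580.0, 111.0], [558.0, 20.0], [693.0, 34.0], [628.0, -80.0]]
```

>>> apply_moves(increments=[[1, -0.0068, 0.025, 0, 0, 0, 0], [1, -0.0068, 0.025, 0, 0, 0, 0], [1, 0, 0, 0, 0, 0, 0]])

```text
time_s: 4.32
ee_pos: [528.0, 78.4, 111.4]
ee_rot: [180.0, 24.8, 104.3]
force: [1.2, 1.0, -1.2]
gripper_width: 91.6
gripper_force: 0.0
```

```bash
python3 watch.py pics/f2.png
```

```text
4.37 [528.  77. 111.] [-0.8 -0.5 -0.3] [[580.0, 113.0], [686.0, 43.0], [551.0, -1.0], [631.0, -89.0]]
4.42 [528.  76. 111.] [ 0.3 -0.3  0.2] [[580.0, 113.0], [686.0, 43.0], [551.0, -5.0], [631.0, -90.0]]
4.47 [528.  75. 111.] [-0.4  0.  -0.3] [[580.0, 113.0], [686.0, 42.0], [552.0, -8.0], [632.0, -90.0]]
4.52 [528.  75. 111.] [-0.2 -0.3 -0.3] [[580.0, 113.0], [686.0, 42.0], [554.0, -11.0], [632.0, -90.0]]
```

View pics/f2.png

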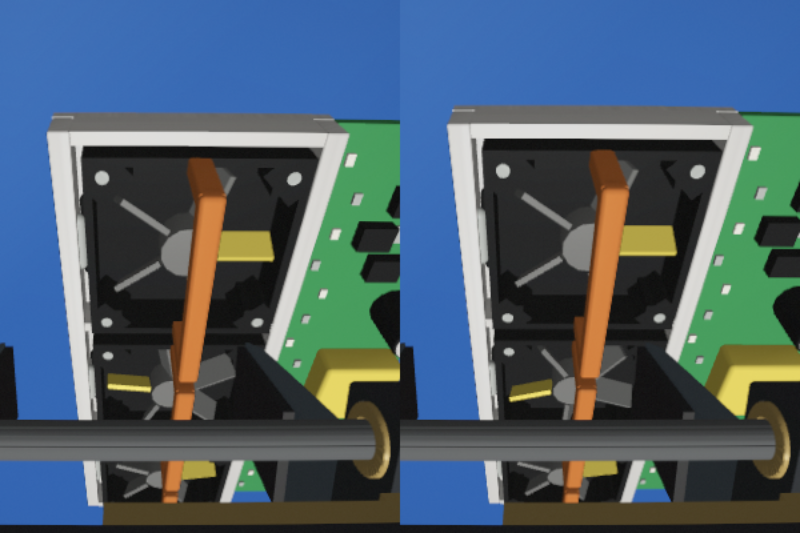

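The middle fan's yellow blade has coasted round to the left side (px (130,383) to (530,393) in the pair of frames) and is still turning, so it runs free. The left fan is next.

>>> apply_moves(increments=[[1, 0, 0, -0.03, 0, 0, 0], [1, 0, 0, -0.02, 0, 0, 0], [1, 0, 0, -0.0125, 0, 0, 0], [1, 0, 0, 0, 0, 0, 0]])

```text
time_s: 4.85
ee_pos: [526.7, 74.3, 46.6]
ee_rot: [-179.6, 25.0, 104.3]
force: [-0.3, 0.5, -0.1]
gripper_width: 90.9
gripper_force: 0.0
```

>>> apply_moves(increments=[[1, -0.0054, 0.0213, 0, 0, 0, 0], [1, -0.0054, 0.0213, 0.025, 0, 0, 0], [1, 0, 0, 0.0375, 0, 0, 0]])

```text
time_s: 5.1
ee_pos: [516.0, 120.0, 110.0]
ee_rot: [-179.6, 24.9, 104.5]
force: [1.4, -0.1, -0.1]
gripper_width: 91.6
gripper_force: 0.0
```

```bash
python3 watch.py pics/f3.png
```

```text
5.15 [521. 120. 119.] [ 1.8 -0.4  4.7] [[559.0, 78.0], [676.0, 57.0], [630.0, -84.0]]
5.2 [521. 120. 117.] [ 1.7 -0.3 -0.2] [[579.0, 105.0], [686.0, 54.0], [629.0, -86.0]]
5.25 [520. 119. 115.] [ 0.1  0.5 -1.2] [[568.0, 133.0], [686.0, 54.0], [629.0, -86.0]]
5.3 [518. 119. 113.] [ 0.1  0.  -0.2] [[539.0, 132.0], [683.0, 55.0], [629.0, -86.0]]
```

The left fan spins fast (its blade goes right round within 0.2 s), so it runs free too. Now the right fan.

>>> apply_moves(increments=[[1, 0.0092, -0.0356, 0, 0, 0, 0], [1, 0.0092, -0.0356, 0, 0, 0, 0], [1, 0.0092, -0.0356, 0, 0, 0, 0], [1, 0.0092, -0.0356, 0, 0, 0, 0], [1, 0.0092, -0.0356, 0, 0, 0, 0]])

```text
time_s: 5.72
ee_pos: [562.7, -61.9, 110.5]
ee_rot: [-179.8, 24.9, 104.3]
force: [-0.2, 0.4, -0.6]
gripper_width: 91.2
gripper_force: 0.0
```

>>> apply_moves(increments=[[1, 0.0092, -0.0356, 0, 0, 0, 0], [1, 0.0092, -0.0356, 0, 0, 0, 0], [1, 0, 0, 0, 0, 0, 0]])

```text
time_s: 5.97
ee_pos: [581.6, -137.0, 110.9]
ee_rot: [-179.8, 25.1, 103.9]
force: [0.9, -0.4, 0.1]
gripper_width: 91.3
gripper_force: 0.0
```

```bash
python3 watch.py pics/f4.png
```

```text
6.02 [ 581. -134.  110.] [-0.4  0.8  0.3] [[686.0, 7.0], [632.0, -93.0], [727.0, -305.0]]
6.07 [ 581. -133.  110.] [-0.5  0.2  0. ] [[689.0, 9.0], [632.0, -93.0], [727.0, -304.0]]
6.12 [ 581. -131.  110.] [-0.4 -0.1 -0.2] [[690.0, 10.0], [632.0, -93.0], [728.0, -304.0]]
6.17 [ 581. -130.  111.] [-0.  -0.1  0.5] [[690.0, 11.0], [632.0, -93.0], [728.0, -304.0]]
```

>>> apply_moves(increments=[[1, 0, 0, -0.03, 0, 0, 0], [1, 0, 0, -0.02, 0, 0, 0], [1, 0, 0, -0.0125, 0, 0, 0], [1, 0, 0, 0, 0, 0, 0]])

```text
time_s: 6.5
ee_pos: [580.5, -129.5, 46.4]
ee_rot: [-179.7, 24.9, 104.5]
force: [0.3, 0.4, -0.3]
gripper_width: 91.1
gripper_force: 0.0
```

>>> apply_moves(increments=[[1, -0.0054, 0.0213, 0, 0, 0, 0], [1, -0.0054, 0.0213, 0.025, 0, 0, 0], [1, 0, 0, 0.0375, 0, 0, 0]])

```text
time_s: 6.75
ee_pos: [568.3, -84.9, 109.2]
ee_rot: [-179.5, 24.8, 104.6]
force: [0.6, -1.5, 0.1]
gripper_width: 91.2
gripper_force: 0.0
```

```bash
python3 watch.py pics/f5.png
```

```text
6.8 [574. -86. 119.] [ 2.3 -1.1  5.9] [[600.0, 21.0], [615.0, -71.0]]
6.85 [575. -86. 118.] [1.2 0.7 0.1] [[599.0, 20.0], [614.0, -72.0], [730.0, -303.0]]
6.9 [574. -87. 115.] [-0.1  0.9 -0.4] [[599.0, 21.0], [614.0, -72.0], [729.0, -302.0]]
6.95 [572. -87. 114.] [-0.7 -0.1 -0.2] [[599.0, 21.0], [614.0, -72.0], [729.0, -300.0]]
```

View pics/f5.png

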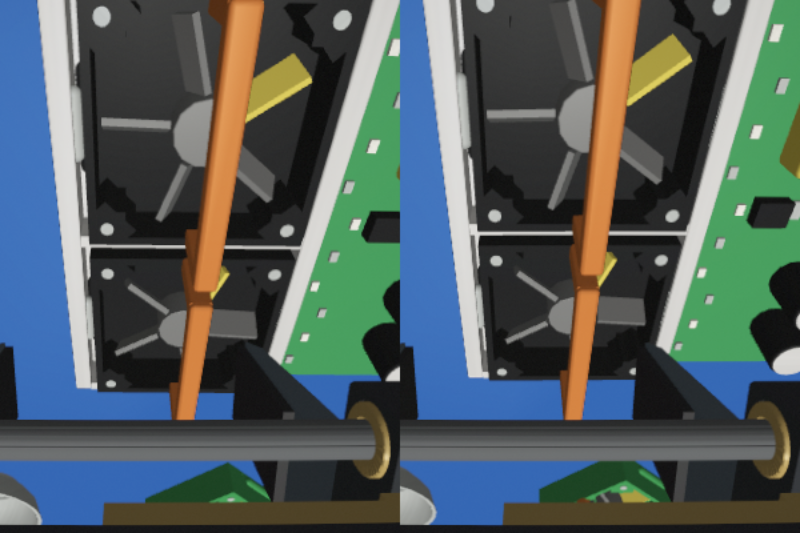

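The right fan's yellow blade sits still at px (280,87), after going from 31° to about 75° (world). It does not coast, so the right fan binds. The middle fan has stopped after a full turn. I straighten the tool over the right bail and measure it.

>>> apply_moves(increments=[[1, 0.0067, -0.0044, 0.012, 4.84, 1.22, 0], [1, 0.0067, -0.0044, 0.012, 4.84, 1.22, 0], [1, 0.0067, -0.0044, 0.012, 4.84, 1.22, 0], [1, 0.0067, -0.0044, 0.012, 4.84, 1.22, 0], [1, 0.0067, -0.0044, 0.012, 4.84, 1.22, 0]])

```text
time_s: 7.37
ee_pos: [604.5, -110.0, 171.9]
ee_rot: [180.0, -0.3, 104.3]
force: [0.0, 0.5, -0.2]
gripper_width: 90.8
gripper_force: 0.0
```

>>> apply_moves(increments=[[1, 0, 0, 0, 0, 0, 0], [1, 0, 0, 0, 0, 0, 0], [1, 0, 0, 0, 0, 0, 0]])

```text
time_s: 7.62
ee_pos: [603.1, -109.7, 169.8]
ee_rot: [-179.8, -0.0, 104.2]
force: [-0.3, 0.5, -0.2]
gripper_width: 91.5
gripper_force: 0.0
```

```bash
cat > look.py <<'E'
from h import *
import sys
for cam in ('wrist','top'):
    f=grab(cam);save(f,f'pics/{sys.argv[1]}_{cam}.png')
    if cam=='wrist': s=status.state();print({k:np.round(s[k],2) for k in('time_s','ee_pos','ee_rot','force','qpos')})
    for c,X,P in comps(f,(3,110,90),(19,255,255),75,20):
        if P is None: continue
        m=P.mean(0);w,v=np.linalg.eigh(np.cov((P-m).T));a=np.degrees(np.arctan2(v[1,1],v[0,1]))
        r=cv2.minAreaRect(P.astype(np.float32))
        print(cam,np.round(c),np.round(r[0],1),np.round(r[1]),round(a%180,1))
E
python3 look.py g
```

```text
{'time_s': np.float64(7.67), 'ee_pos': array([ 603.01, -109.12,  169.79]), 'ee_rot': array([-1.7979e+02, -5.0000e-02,  1.0428e+02]), 'force': array([-0.33,  0.77, -0.22]), 'qpos': array([-1.131e+01,  2.407e+01,  8.939e+01, -5.000e-02,  6.674e+01,
       -2.557e+01])}
wrist [330.   2.] [565.4  54.3] [9. 2.] 13.5
wrist [331.  93.] [581.1  -3.7] [10. 99.] 104.3
wrist [330. 237.] [ 606.9 -105.9] [  9. 102.] 104.3
top [484. 134.] [ 721.7 -344.9] [11. 99.] 147.3
top [164. 150.] [681.5 381.8] [99. 10.] 36.6
top [333. 195.] [577.9  -2. ] [12. 94.] 104.9
top [286. 207.] [550.3 101.6] [12. 99.] 104.4
top [188. 361.] [214.  306.5] [99. 11.] 24.2
top [623. 367.] [ 208.4 -611.5] [96.  3.] 0.1
top [627. 418.] [ 101.8 -611.9] [98. 10.] 0.8
```

View pics/g_wrist.png

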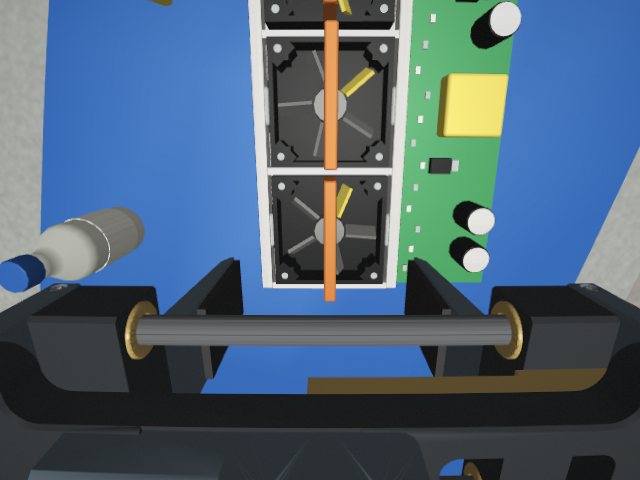

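The wrist view shows the right bail from px (330,175) to (330,300), between the open fingers and parallel to the pads. I descend and grip it.

>>> apply_moves(increments=[[1, 0.003, 0.0005, -0.035, 0, 0, 0], [1, 0, 0, -0.035, 0, 0, 0], [1, 0, 0, -0.025, 0, 0, 0], [1, 0, 0, -0.01, 0, 0, 0], [1, 0, 0, 0, 0, 0, 0]])

```text
time_s: 8.13
ee_pos: [605.1, -108.2, 63.4]
ee_rot: [-179.6, -0.2, 104.3]
force: [-0.1, -0.6, -0.3]
gripper_width: 91.6
gripper_force: 0.0
```

>>> apply_moves(increments=[[-1, 0, 0, 0, 0, 0, 0], [-1, 0, 0, 0, 0, 0, 0], [-1, 0, 0, 0, 0, 0, 0], [-1, 0, 0, 0, 0, 0, 0], [-1, 0, 0, 0, 0, 0, 0]], newtons=45)

```text
time_s: 8.55
ee_pos: [608.2, -109.8, 67.7]
ee_rot: [179.9, 0.1, 104.2]
force: [-0.6, -0.3, -0.2]
gripper_width: 60.9
gripper_force: 0.0
```

>>> apply_moves(increments=[[-1, 0, 0, 0, 0, 0, 0], [-1, 0, 0, 0, 0, 0, 0], [-1, 0, 0, 0, 0, 0, 0], [-1, 0, 0, 0, 0, 0, 0], [-1, 0, 0, 0, 0, 0, 0]])

```text
time_s: 8.97
ee_pos: [607.6, -109.7, 66.4]
ee_rot: [-180.0, -0.0, 104.2]
force: [-0.4, 0.5, 0.7]
gripper_width: 27.7
gripper_force: 0.0
```

>>> apply_moves(increments=[[-1, 0, 0, 0, 0, 0, 0], [-1, 0, 0, 0, 0, 0, 0], [-1, 0, 0, 0, 0, 0, 0], [-1, 0, 0, 0, 0, 0, 0], [-1, 0, 0, 0, 0, 0, 0]])

```text
time_s: 9.38
ee_pos: [607.7, -109.7, 66.4]
ee_rot: [180.0, 0.0, 104.2]
force: [0.5, 0.7, -0.8]
gripper_width: 9.9
gripper_force: 45.0
```

>>> apply_moves(increments=[[-1, 0, 0, 0, 0, 0, 0], [-1, 0, 0, 0, 0, 0, 0]])

```text
time_s: 9.55
ee_pos: [607.6, -109.7, 66.4]
ee_rot: [180.0, 0.0, 104.2]
force: [0.3, 0.8, -2.3]
gripper_width: 9.3
gripper_force: 45.0
```

Gripped at 9.3 mm with 45 N. Now a slow, straight pull.

>>> apply_moves(increments=[[-1, 0, 0, 0.004, 0, 0, 0], [-1, 0, 0, 0.005, 0, 0, 0], [-1, 0, 0, 0.006, 0, 0, 0], [-1, 0, 0, 0.01, 0, 0, 0], [-1, 0, 0, 0.015, 0, 0, 0]])

```text
time_s: 9.97
ee_pos: [607.2, -109.3, 107.4]
ee_rot: [-179.9, -0.1, 104.2]
force: [-0.1, 0.8, -3.1]
gripper_width: 9.7
gripper_force: 45.0
```

>>> apply_moves(increments=[[-1, 0, 0, 0.02, 0, 0, 0], [-1, 0, 0, 0.03, 0, 0, 0], [-1, 0, 0, 0.03, 0, 0, 0], [-1, 0, 0, 0.03, 0, 0, 0], [-1, 0, 0, 0, 0, 0, 0]])

```text
time_s: 10.38
ee_pos: [611.1, -110.1, 225.8]
ee_rot: [179.2, 0.4, 104.2]
force: [1.9, -0.1, -1.6]
gripper_width: 9.7
gripper_force: 45.0
```

```bash
python3 look.py p; python3 -c "
import cv2;a=cv2.imread('pics/p_wrist.png');b=cv2.imread('pics/p_top.png');import numpy as np
cv2.imwrite('pics/p.png',cv2.resize(np.hstack([a,b]),(800,300)))"
```

```text
{'time_s': np.float64(10.43), 'ee_pos': array([ 609.75, -109.84,  222.34]), 'ee_rot': array([179.44,   0.24, 104.24]), 'force': array([ 0.06,  0.44, -3.02]), 'qpos': array([-1.129e+01,  2.223e+01,  8.449e+01,  3.000e-02,  7.266e+01,
       -2.554e+01])}
wrist [316.  18.] [564.1  58.1] [10. 27.] 104.9
wrist [318.  99.] [580.7  -3.8] [10. 98.] 104.4
wrist [323. 253.] [ 620.7 -139.8] [ 20. 127.] 104.3
wrist [323. 361.] [ 650.4 -256.7] [20. 40.] 104.6
top [484. 134.] [ 721.7 -344.9] [11. 99.] 147.3
top [164. 150.] [681.6 381.7] [99. 10.] 36.6
top [332. 195.] [577.6  -1. ] [12. 92.] 104.7
top [286. 207.] [550.3 101.6] [12. 99.] 104.5
top [188. 361.] [214.  306.4] [99. 11.] 24.3
top [623. 367.] [ 208.4 -611.5] [96.  3.] 0.1
top [627. 418.] [ 101.8 -611.9] [98. 10.] 0.8
```

View pics/p.png

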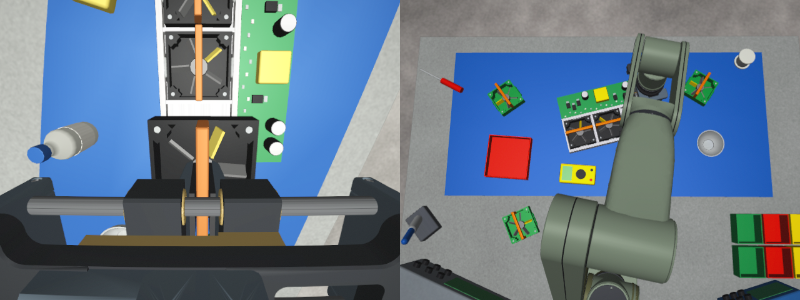

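The wrist view shows the right fan hanging level in the gripper, with its pocket behind it. The other two are still plugged in and the bystanders have not moved. Now carry it to the tray, centred at (455, 360).

>>> apply_moves(increments=[[-1, -0.004, 0.0125, 0, 0, 0, 0], [-1, -0.008, 0.0245, 0, 0, 0, 0], [-1, -0.0109, 0.0335, 0, 0, 0, 0], [-1, -0.0109, 0.0335, 0, 0, 0, 0], [-1, -0.0109, 0.0335, 0, 0, 0, 0]])

```text
time_s: 10.9
ee_pos: [560.5, 29.7, 214.5]
ee_rot: [-179.7, -0.1, 104.2]
force: [0.7, -0.6, -3.6]
gripper_width: 9.4
gripper_force: 45.0
```

>>> apply_moves(increments=[[-1, -0.0109, 0.0335, 0, 0, 0, 0], [-1, -0.0109, 0.0335, 0, 0, 0, 0], [-1, -0.0109, 0.0335, 0, 0, 0, 0], [-1, -0.0109, 0.0335, 0, 0, 0, 0], [-1, -0.0109, 0.0335, 0, 0, 0, 0]])

```text
time_s: 11.32
ee_pos: [505.7, 197.0, 214.7]
ee_rot: [-179.7, -0.0, 104.2]
force: [0.1, -0.4, -3.7]
gripper_width: 9.3
gripper_force: 45.0
```

>>> apply_moves(increments=[[-1, -0.0109, 0.0335, 0, 0, 0, 0], [-1, -0.0109, 0.0335, 0, 0, 0, 0], [-1, -0.0109, 0.0335, 0, 0, 0, 0], [-1, -0.0109, 0.0335, 0, 0, 0, 0], [-1, -0.008, 0.0245, 0, 0, 0, 0]])

```text
time_s: 11.73
ee_pos: [453.7, 356.2, 214.6]
ee_rot: [-179.8, -0.0, 104.3]
force: [-0.3, 0.6, -2.7]
gripper_width: 9.4
gripper_force: 45.0
```

>>> apply_moves(increments=[[-1, -0.0025, 0.006, 0, 0, 0, 0], [-1, 0, 0, 0, 0, 0, 0], [-1, 0, 0, 0, 0, 0, 0]])

```text
time_s: 11.98
ee_pos: [453.2, 359.2, 215.1]
ee_rot: [-179.8, 0.1, 104.3]
force: [-0.1, -0.2, -2.7]
gripper_width: 9.4
gripper_force: 45.0
```

```bash
python3 -c "
from h import *
f=grab('wrist');save(f,'pics/q.png');g=grab('scene');save(g,'pics/qs.png')
s=status.state();print({k:np.round(s[k],2) for k in('time_s','ee_pos','ee_rot','force','gripper_width')})
a=cv2.imread('pics/q.png');b=cv2.imread('pics/qs.png')
cv2.imwrite('pics/qq.png',cv2.resize(np.hstack([a,b]),(800,300)))"
```

```text
{'time_s': np.float64(12.08), 'ee_pos': array([454.12, 358.49, 215.77]), 'ee_rot': array([-1.7991e+02,  7.0000e-02,  1.0418e+02]), 'force': array([-0.3 , -0.21, -2.82]), 'gripper_width': np.float64(9.57)}
```

View pics/qq.png

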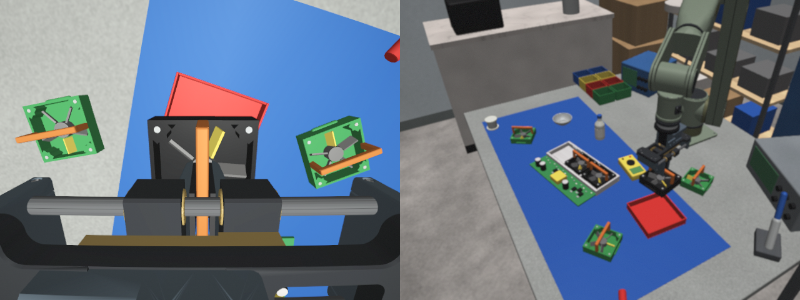

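The wrist and scene views show the fan level above the tray. Lowering it.

>>> apply_moves(increments=[[-1, 0.0005, 0.001, -0.03, 0, 0, 0], [-1, 0, 0, -0.035, 0, 0, 0], [-1, 0, 0, -0.035, 0, 0, 0], [-1, 0, 0, -0.025, 0, 0, 0], [-1, 0, 0, -0.012, 0, 0, 0]])

```text
time_s: 12.5
ee_pos: [453.3, 357.7, 75.7]
ee_rot: [-179.6, 0.2, 104.1]
force: [-0.1, 0.4, -2.5]
gripper_width: 9.4
gripper_force: 45.0
```

>>> apply_moves(increments=[[-1, 0, 0, -0.006, 0, 0, 0], [-1, 0, 0, -0.004, 0, 0, 0], [-1, 0, 0, -0.002, 0, 0, 0], [-1, 0, 0, 0, 0, 0, 0], [-1, 0, 0, 0, 0, 0, 0]])

```text
time_s: 12.92
ee_pos: [455.6, 361.1, 68.6]
ee_rot: [179.9, -0.0, 104.2]
force: [0.1, 0.7, -2.9]
gripper_width: 9.4
gripper_force: 45.0
```

>>> apply_moves(increments=[[-1, 0, 0, -0.002, 0, 0, 0], [-1, 0, 0, -0.001, 0, 0, 0], [-1, 0, 0, -0.001, 0, 0, 0], [-1, 0, 0, 0, 0, 0, 0]])

```text
time_s: 13.25
ee_pos: [454.7, 360.8, 63.5]
ee_rot: [180.0, -0.0, 104.2]
force: [0.2, 0.1, -2.6]
gripper_width: 9.6
gripper_force: 45.0
```

>>> apply_moves(increments=[[-1, 0, 0, -0.001, 0, 0, 0], [-1, 0, 0, -0.001, 0, 0, 0], [-1, 0, 0, 0, 0, 0, 0]])

```text
time_s: 13.5
ee_pos: [455.6, 361.1, 62.5]
ee_rot: [179.9, -0.0, 104.2]
force: [1.4, -2.0, 3.6]
gripper_width: 9.7
gripper_force: 45.0
```

Contact at the expected height, with the force now +3.6 N upwards. Release and back off straight up.

>>> apply_moves(increments=[[1, 0, 0, 0, 0, 0, 0], [1, 0, 0, 0, 0, 0, 0], [1, 0, 0, 0, 0, 0, 0], [1, 0, 0, 0, 0, 0, 0], [1, 0, 0, 0, 0, 0, 0]])

```text
time_s: 13.92
ee_pos: [454.7, 360.8, 61.4]
ee_rot: [-180.0, 0.0, 104.2]
force: [-0.4, -0.3, -0.1]
gripper_width: 39.8
gripper_force: 0.0
```

>>> apply_moves(increments=[[1, 0, 0, 0, 0, 0, 0], [1, 0, 0, 0, 0, 0, 0], [1, 0, 0, 0, 0, 0, 0], [1, 0, 0, 0, 0, 0, 0], [1, 0, 0, 0, 0, 0, 0]])

```text
time_s: 14.33
ee_pos: [454.8, 360.8, 61.4]
ee_rot: [180.0, 0.0, 104.2]
force: [0.5, -0.0, -0.4]
gripper_width: 73.6
gripper_force: 0.0
```

>>> apply_moves(increments=[[1, 0, 0, 0.02, 0, 0, 0], [1, 0, 0, 0.035, 0, 0, 0], [1, 0, 0, 0.04, 0, 0, 0], [1, 0, 0, 0.04, 0, 0, 0], [1, 0, 0, 0.04, 0, 0, 0]])

```text
time_s: 14.75
ee_pos: [454.5, 360.5, 238.3]
ee_rot: [-180.0, 0.0, 104.2]
force: [0.2, 1.5, -0.7]
gripper_width: 91.2
gripper_force: 0.0
```

>>> apply_moves(increments=[[1, -0.02, -0.03, 0.01, 0, 0, 0], [1, -0.02, -0.03, 0.01, 0, 0, 0], [1, -0.02, -0.03, 0.01, 0, 0, 0], [1, -0.02, -0.03, 0.01, 0, 0, 0], [1, 0, 0, 0, 0, 0, 0]])

```text
time_s: 15.17
ee_pos: [371.7, 237.0, 278.7]
ee_rot: [179.9, 0.1, 104.1]
force: [-0.8, 0.7, -0.6]
gripper_width: 91.3
gripper_force: 0.0
```

```bash
python3 look.py z; python3 -c "
import cv2;a=cv2.imread('pics/z_wrist.png');b=cv2.imread('pics/z_top.png');import numpy as np
cv2.imwrite('pics/z.png',cv2.resize(np.hstack([a,b]),(800,300)))"
```

```text
{'time_s': np.float64(15.22), 'ee_pos': array([373.68, 239.19, 278.07]), 'ee_rot': array([ 1.7983e+02, -4.0000e-02,  1.0414e+02]), 'force': array([1.08, 0.6 , 0.08]), 'qpos': array([ 3.1140e+01,  4.4300e+00,  1.0033e+02, -1.0000e-02,  7.5070e+01,
        1.7010e+01])}
wrist [429. 116.] [449.3 360.9] [19. 98.] 104.7
wrist [200. 112.] [223.3 310.1] [103.  13.] 24.0
wrist [605. 163.] [652.2 367.5] [79. 17.] 30.4
wrist [426. 370.] [550.8  75.2] [15. 23.] 123.5
top [484. 134.] [ 721.7 -344.9] [11. 99.] 147.3
top [164. 150.] [681.5 381.8] [99. 10.] 36.6
top [334. 195.] [578.3  -4.2] [12. 99.] 104.5
top [286. 207.] [550.3 101.6] [12. 99.] 104.4
top [622. 366.] [ 210. -611.] [99. 12.] 1.6
top [627. 418.] [ 101.8 -611.9] [98. 10.] 0.8
```

View pics/z.png

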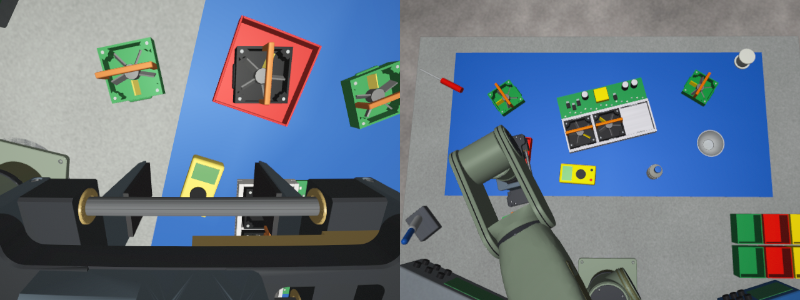

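The fan lies flat and centred in the tray (wrist crop px (265,73)) and is released. The other two are still plugged in, and the dish, bottle and meter are where they were. Handing in.

```bash
python3 -c "
from workcell import env
print(env.job_done())"
```

```text
the job is handed in; nothing more can be done
None
```

I spun all three fans: the right-hand one was binding, so I pulled it and set it flat in the red tray, left the two free ones plugged in and the dish, bottle and meter undisturbed, and handed the job in at about 15 s (no verdict came back).

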